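Set the stone-thickness jig with the setting bar

ROBOT

A 6-joint arm with a two-finger parallel gripper is mounted at the origin on the work surface. World frame = base frame: x ahead of the robot, y to its left, z up, the work surface at z = 0. Lengths are in m, angles in rad, forces in N, time in s.
With the tool pointing down it reaches from about 0.3 to 0.75 m from the base axis. Payload 8.5 kg.
Tool frame: the origin (TCP) lies on the centre line of the jaws, within the pads' length; the fingertips stand manip.tip_reach ahead of it and the grasp point (between the pads) is the TCP (manip.tip_reach is the distance from the TCP to the fingertips, in m); x points along the fingers, y is the direction in which the jaws open and shut, and the axes are right-handed (so a half turn about x gives the same grasp; the last joint's range is limited). The gripper opens to 88 mm and grips with 3 to 60 N. Pads are 18 mm wide; open, the fingers measure 123 mm over their backs; the gripper's body (75 mm by 187 mm) begins 45 mm behind the grasp point.
Start: joints at [-1.482, 0.381, 1.297, -0, 1.464, -0.215], TCP at [0.165, -0.525, 0.258] pointing down, gripper open.
Joint ranges: [-3.11, 3.11], [-0.89, 2.33], [0.22, 2.48], [-1.42, 4.56], [0.17, 2.85], [-2.88, 2.88]. Speed limits (rad/s): [2.39, 2.39, 3.14, 3.14, 3.14, 3.14].

INTERFACE

Orientations are given as a unit quaternion [w, x, y, z].
In Python, from station import manip gives the robot as it stands.
- The arm moves only by the tool jog_arm, never from a script. Its arguments are lists of equal length, an entry for each row: "fingers": the closure, from -1 (fully open) to 1 (shut); "slide": the shift along the tool's x, y, z in cm, a list of three; "spin": the turn about the tool's x in degrees. In form: {"fingers": [fingers, ...], "slide": [[tx, ty, tz], ...], "spin": [spin, ...]}. A call has 1 to 8 rows; each row shifts and turns the commanded pose from where the row before left it, along the tool's axes as they then stand; what a row does not reach is not made up. A row lasts 1/12 s, in which the tool goes at most 41.7 mm and 7.16 degrees, less where a joint would pass 70% of its speed; a pose out of reach is approached as far as the arm can. A call is refused whole if a number of a shift passes 4.17 or a number of a turn 7.16, either way. A call with a gripper value outside its range is refused whole. The fingers move at their own pace and stop on an object; "squeeze" is the grip in N (left out, the last holds). Time passes only in rows, so rows that do not move let the fingers close. It gives the time, the measured TCP pose, the force and the opening at its end, in the units of the state.
- manip.observe(): the state, without advancing time (a new reading comes with each control period).
- manip.get_image(name): name is "side" or "top" or "wrist"; returns the picture (480x640x3 uint8, red, green, blue); there is no depth.
- manip.camera_model(name): a dict with "vertical_fov" (degrees; the focal length in pixels is half the picture's height over the tangent of half this angle, whatever the lens; pixels are square), "cx", "cy" (the principal point, pixels), "camera_from_world" (4x4, takes a point from world to camera coordinates). Camera axes: x right, y down, z forward; pixel columns grow to the right and rows downward; lengths in m; the calibration is good to about 2 mm. A picture is of the moment at which its call begins: read the wrist's pose just before it. camera_model takes no time and is no camera call; for the wrist camera it gives the pose at the moment of the call.
- manip.job_done(): hands the job in, once; it reports no verdict.
The state is a dict: "t": time; "qpos": joint angles; "qd": joint speeds; "tau": joint torques, N m; "ee_pos": TCP position; "tcp_rot": TCP orientation; "contact_force": force on the tool from outside, world axes, zero at the start; "torque": the same for the moment, N m; "gripper_width": finger opening in m.
Only numpy, scipy, OpenCV 4.12 (cv2) and the standard library are available. Lean on these libraries where they do the work, as an engineer would, in place of code of your own. Each camera call takes 0.05 s, during which the arm holds its last target. There are 200 camera calls.

TASK

Lay the long stone setting bar flat in the jig's channel and slide it in under the foot until its end is home against the stop. Then turn the thumbscrew clockwise until it seats and will go no further, back it off a quarter turn, and finish still gripping the thumbscrew there so that it cannot creep while I lock it. Leave the short offcut and everything else on the bench alone.

Things in the scene. Friction and masses are not known exactly. Their poses are not given: they have to be found in the camera images.
- jig: Setting jig: fixed dark steel bed 190 x 110 x 10 mm, with a grey bridge over it that carries the thumbscrew. Origin: on the bench, right under the thumbscrew's axis; x runs along the channel from its open mouth to the stop, y across, z up. The bed spans jig x -130 to +60 mm, y -55 to +55 mm; its top is 10 mm above the bench
- mouth (a point): Open mouth of the jig's channel, at jig x = -120 mm, on the bed's top. The channel is 38 mm wide (jig y -19 to +19 mm) between two low rails 6 mm high above the bed, which run from here to jig x = +45 mm. Axes as the jig's
- stop (a point): Middle of the foot of the stop's face, at jig x = +50 mm, on the bed's top. The stop is an upright strip across the far end of the channel, 16 mm high. Axes as the jig's
- beam (a point): Middle of the top of the bridge's beam, 78 mm above the bench. The bridge spans jig x -17 to +17 mm and is 110 mm wide; its opening is 70 mm wide (jig y -35 to +35 mm) and reaches up to 64 mm above the bench. Axes as the jig's
- foot: The foot that hangs under the beam: a steel disc of 26 mm diameter, 6 mm thick, on the thumbscrew's axis. Origin: centre of its underside. At the start it is at least 38 mm above the bench, 3 mm over the top of a laid bar; it comes down 12 mm a turn until the screw seats with the foot just on the bar's top, 35 mm above the bench
- bar: The setting bar: the long one of two pale stone bars lying on the bench, 130 x 30 x 25 mm (x, y, z), about 0.25 kg, loose, same both ways round. Origin: centre of its underside; x along its length. Home in the jig its centre is at jig x = -15 mm, y = 0, its underside 10 mm above the bench
- wing: The wing of the thumbscrew on top of the jig's bridge: an upright steel flat 46 mm long (its x), 12 mm thick (its y), 28 mm tall (z), standing on a steel hub of 36 mm diameter. Origin: centre of its underside, on the screw's vertical axis, 94 mm above the bench (beam top is 78 mm); it turns with the screw and does not rise or sink
- adjuster (a joint): Turn of the thumbscrew in rad, growing clockwise seen from above (screwing down). It seats on a firm stop at 2.8; it starts somewhere between 0.2 and 1.2, moves stiffly (0.06 N m) and stays where it is left. A quarter turn back from the seat reads 1.23
- offcut: Bystander: the short stone bar, 75 x 30 x 25 mm, loose; same stone as the setting bar. Origin: centre of its underside, x along its length
- nippers: Bystander: tile nippers lying flat, 145 mm long along x, 55 mm wide, 16 mm high. Origin near the pivot, on the bench
- jar: Bystander: closed white screw-top jar, 68 mm diameter, 85 mm tall. Origin: centre of its underside
- brush: Bystander: flat brush 170 mm long lying along its x. Origin: under its middle
- cup: Bystander: small white open cup, 72 mm across the rim, 70 mm tall, mouth up. Origin: centre of its underside
- tray: Bystander: white open tray of black stone chips, 170 x 120 x 35 mm. Origin: centre of its underside
Not all that is in view belongs to the job. Of the things that look like the jig, the larger one is meant. What is shaped like the bar but green is not meant.

How it is judged:
By the outcome, as a careful person would: the job done as asked, in the order asked, and still so for the second after the job is handed in, while the arm keeps its last pose, push and grip.
It also fails if it takes over 72 s, if anything falls off the work surface, if the arm or the gripper's body presses on something with over 40 N, if the wrist force passes 120 N, or if a joint passes its speed limit or range.

## Working session

There is one attempt and no reset: what is moved stays moved. The work goes in short steps, Python scripts to look and compute and a tool call to move; the robot and the scene stay as the last step left them, time stands still between calls to the robot, and variables do not carry over. Pictures are saved under pics/ and viewed, about 8 in all and at most 12, crops included, and the job is handed in when it is done.

Besides the shell and the picture viewer there is one more tool, called after ">>>" as a command line: name --pt "numbers of a row" for each row, then --argument value for the rest. jog_arm: Moves the arm, as the interface text tells. Its arguments: {"type":"object","properties":{"fingers":{"type":"array"},"slide":{"type":"array"},"spin":{"type":"array"},"squeeze":{"type":"number"}},"required":["fingers","slide","spin"]}

```bash
ls; mkdir -p pics; python3 - <<'E'
from station import manip
import cv2
print(manip.tip_reach, manip.observe())
for n in ("top","side"):
    cv2.imwrite(f"pics/{n}0.png",manip.get_image(n)[...,::-1])
for n in ("top","side","wrist"):
    print(n,manip.camera_model(n))
E
```

```text
pics
0.019 {'t': 0.0, 'qpos': array([-1.48234770e+00,  3.81157526e-01,  1.29828317e+00, -2.86765156e-05,
        1.46360266e+00, -2.15352012e-01]), 'qd': array([-0.00201182, -0.00076716, -0.00065187,  0.00051154,  0.00090622,
        0.0003721 ]), 'tau': array([-6.17838650e-04, -4.37929130e+01, -2.24560225e+01,  7.13139097e-02,
        3.53691133e-02, -1.25407801e-04]), 'ee_pos': array([ 0.16447149, -0.52454887,  0.25715086]), 'tcp_rot': array([ 0.10648571,  0.69898678,  0.10751072, -0.69894186]), 'contact_force': array([ 0.50617355, -0.03802378,  0.20289375]), 'torque': array([-0.01108132, -0.02797307,  0.0210899 ]), 'gripper_width': 0.0879800911797895}
top {'vertical_fov': 50.430323014914414, 'cx': 322.0136841697366, 'cy': 238.59108051298801, 'camera_from_world': array([[-0.0050994 , -0.99982542,  0.01797582,  0.02451306],
       [-0.99703874,  0.0037042 , -0.07681165,  0.55809852],
       [ 0.07673165, -0.01831428, -0.99688356,  1.35971454],
       [ 0.        ,  0.        ,  0.        ,  1.        ]])}
side {'vertical_fov': 43.61712954612646, 'cx': 317.66052560190053, 'cy': 248.22601518839042, 'camera_from_world': array([[-0.99857639, -0.05131328,  0.01456503,  0.58652578],
       [-0.04322153,  0.61837656, -0.7846925 ,  0.08047197],
       [ 0.03125847, -0.78420493, -0.61971407,  1.5980334 ],
       [ 0.        ,  0.        ,  0.        ,  1.        ]])}
wrist {'vertical_fov': 71.35352927401995, 'cx': 323.01017040639886, 'cy': 241.50235154185464, 'camera_from_world': array([[ 2.98506368e-01, -9.54407509e-01, -5.05390496e-04,
        -5.49809306e-01],
       [-9.02703625e-01, -2.82506989e-01,  3.24524216e-01,
        -4.48314997e-02],
       [-3.09871125e-01, -9.64163270e-02, -9.45877253e-01,
         3.91534800e-01],
       [ 0.00000000e+00,  0.00000000e+00,  0.00000000e+00,
         1.00000000e+00]])}
```

View pics/top0.png

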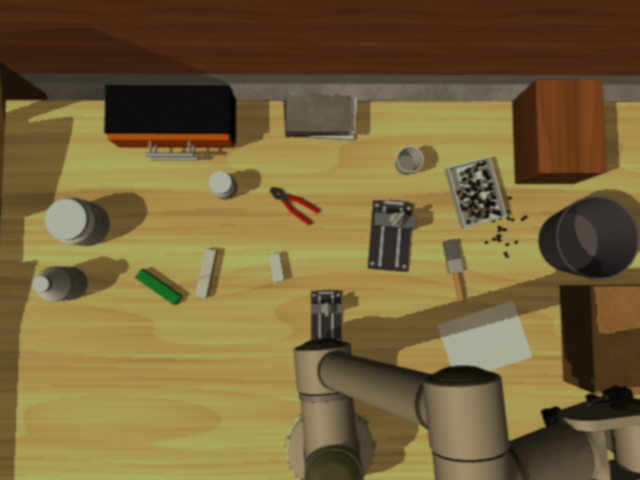

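View pics/side0.png

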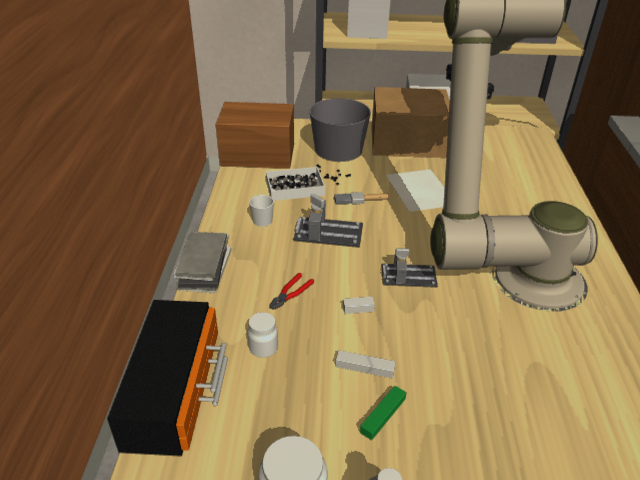

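Top view: the large jig is at about (391,235), with its mouth towards the robot and its bridge at about (395,213). The long bar is at (206,272), the offcut at (277,266), and the green decoy at (159,286). I'll enlarge the jig and the bar.

```bash
python3 - <<'E'
import cv2, numpy as np
im=cv2.imread("pics/top0.png")
a=cv2.resize(im[190:280,350:440],None,fx=6,fy=6,interpolation=cv2.INTER_CUBIC)[:, :540]
b=cv2.resize(im[240:305,190:225],None,fx=7,fy=7,interpolation=cv2.INTER_CUBIC)
o=np.zeros((540,800,3),np.uint8); o[:540,:540]=a; o[:b.shape[0],550:550+b.shape[1]]=b
cv2.imwrite("pics/crop.png",o)
E
```

```text
(no output)
```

View pics/crop.png

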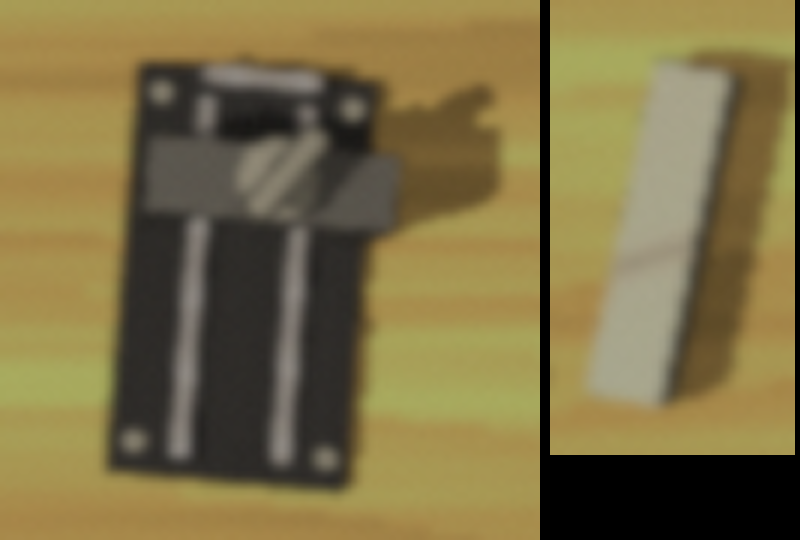

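```bash
cat > h.py <<'E'
from station import manip
import numpy as np, cv2
from scipy.optimize import least_squares
def ray(n,uv,z,m=None):
    m=m or manip.camera_model(n); T=m["camera_from_world"]; f=240/np.tan(np.radians(m["vertical_fov"]/2))
    d=T[:3,:3].T@np.array([(uv[0]-m["cx"])/f,(uv[1]-m["cy"])/f,1]); c=-T[:3,:3].T@T[:3,3]
    return (c+d*(z-c[2])/d[2])
def proj(n,P,m=None):
    m=m or manip.camera_model(n); T=m["camera_from_world"]; f=240/np.tan(np.radians(m["vertical_fov"]/2))
    q=T[:3,:3]@np.asarray(P)+T[:3,3]; return np.array([f*q[0]/q[2]+m["cx"],f*q[1]/q[2]+m["cy"]])
def fit(n,L,uv,z,x0,m=None):
    W=np.array([ray(n,u,z,m)[:2] for u in uv]); L=np.array(L)
    g=lambda p:(L@np.array([[np.cos(p[2]),np.sin(p[2])],[-np.sin(p[2]),np.cos(p[2])]])+p[:2]-W).ravel()
    r=least_squares(g,x0); return r.x,np.round(r.fun*1e3,1)
def tool(): 
    o=manip.observe(); w,x,y,z=o["tcp_rot"]
    from scipy.spatial.transform import Rotation as R
    return o,R.from_quat([x,y,z,w]).as_matrix()
E
python3 - <<'E'
from h import *
c=lambda p,s,o:[((a+.5)/s-.5+o[0],(b+.5)/s-.5+o[1]) for a,b in p]
j=c([(140,63),(383,82),(348,489),(108,471)],6,(350,190))
print("jig",*fit("top",[(.06,.055),(.06,-.055),(-.13,-.055),(-.13,.055)],j,.01,[.5,-.1,0]))
b=c([(108,62),(192,75),(115,407),(38,392)],7,(190,240))
print("bar",*fit("top",[(.065,.015),(.065,-.015),(-.065,-.015),(-.065,.015)],b,.025,[.5,.3,0]))
w=c([(322,133),(262,213),],6,(350,190))
print("wing",[ray("top",u,.122) for u in w])
o,R=tool();print(R)
E
```

```text
jig [ 0.60185698 -0.16882206 -0.0929425 ] [ 1.8 -0.8  0.7  1.4 -2.  -0.5 -0.5 -0.1]
bar [ 0.46691355  0.33384799 -0.20497361] [ 1.  -1.4  0.1  1.4 -0.7 -0.  -0.4  0. ]
wing [array([ 0.61775662, -0.18189974,  0.122     ]), array([ 0.58395486, -0.15600686,  0.122     ])]
[[-1.11911308e-04  2.99112620e-01 -9.54217810e-01]
 [ 1.27827854e-03 -9.54216993e-01 -2.99112514e-01]
 [-9.99999177e-01 -1.25323022e-03 -2.75561572e-04]]
```

Fits: jig at (0.602,-0.169), yaw -5.3°; bar at (0.467,0.334), yaw -11.7°; wing yaw about -37°. I'm moving towards the bar.

>>> jog_arm --fingers '[-1,-1,-1,-1,-1,-1,-1,-1]' --pt "0 -2.27 -3.21" --pt "0 -2.27 -3.21" --pt "0 -2.27 -3.21" --pt "0 -2.27 -3.21" --pt "0 -2.27 -3.21" --pt "0 -2.27 -3.21" --pt "0 -2.27 -3.21" --pt "0 -2.27 -3.21" --spin '[0,0,0,0,0,0,0,0]' --squeeze 50

```text
t: 0.77
ee_pos: [0.3559, -0.2729, 0.2576]
tcp_rot: [-0.107, -0.699, -0.107, 0.699]
contact_force: [1.3, -1.1, 0.2]
gripper_width: 0.088
```

>>> jog_arm --fingers '[-1,-1,-1,-1,-1,-1,-1,-1]' --pt "0 -2.27 -3.21" --pt "0 -2.27 -3.21" --pt "0 -2.27 -3.21" --pt "0 -2.27 -3.21" --pt "0 -3.81 -1.34" --pt "0 -3.81 -1.34" --pt "0 -3.81 -1.34" --pt "0 -3.81 -1.34" --spin '[0,0,0,0,0,0,0,0]'

```text
t: 1.43
ee_pos: [0.4557, 0.0138, 0.2575]
tcp_rot: [-0.107, -0.699, -0.107, 0.699]
contact_force: [1.0, -0.4, 0.0]
gripper_width: 0.0879
```

>>> jog_arm --fingers '[-1,-1,-1,-1,-1,-1,-1,-1]' --pt "0 -3.81 -1.34" --pt "0 -3.81 -1.34" --pt "0 -3.81 -1.34" --pt "0 -3.81 -1.34" --pt "0 -3.81 -1.34" --pt "0 -3.81 -1.34" --pt "0 -3.81 -1.34" --pt "0 0 0" --spin '[0,0,0,0,0,0,0,0]'

```text
t: 2.1
ee_pos: [0.4649, 0.2998, 0.257]
tcp_rot: [-0.108, -0.698, -0.109, 0.699]
contact_force: [-0.1, -0.6, -0.1]
gripper_width: 0.088
```

>>> jog_arm --fingers '[-1,-1,-1,-1,-1,-1,-1,-1]' --pt "0 0 0" --pt "0 0 0" --pt "0 0 0" --pt "0 0 0" --pt "0 0 0" --pt "0 0 0" --pt "0 0 0" --pt "0 0 0" --spin '[-7,-7,-7,-7,-7,-7,-7,-7]'

```text
t: 2.77
ee_pos: [0.4658, 0.294, 0.2574]
tcp_rot: [-0.424, -0.565, -0.424, 0.566]
contact_force: [-0.3, -0.5, -0.2]
gripper_width: 0.0884
```

>>> jog_arm --fingers '[-1,-1,-1,-1,-1,-1,-1,-1]' --pt "0 0 0" --pt "0 0 0" --pt "0 0 0" --pt "0 0 0" --pt "0 0 0" --pt "0 0 0" --pt "0 0 0" --pt "0 0 0" --spin '[-7,-7,-7,-7,-7,-7,-7,-7]'

```text
t: 3.43
ee_pos: [0.4658, 0.294, 0.2574]
tcp_rot: [0.64, 0.3, 0.64, -0.301]
contact_force: [0.4, 0.9, -0.6]
gripper_width: 0.0877
```

>>> jog_arm --fingers '[-1,-1,-1,-1,-1,-1,-1,-1]' --pt "0 0 0" --pt "0 0 0" --pt "0 0 0" --pt "0 0 0" --pt "0 0 0" --pt "0 0 0" --pt "0 0 0" --pt "0 0 0" --spin '[-7,-7,-7,-7,-7,-4,0,0]'

```text
t: 4.1
ee_pos: [0.4658, 0.2942, 0.2576]
tcp_rot: [0.703, 0.072, 0.704, -0.072]
contact_force: [-0.2, 0.5, 0.5]
gripper_width: 0.088
```

```bash
python3 - <<'E'
from h import *
o,R=tool();print(o["t"],o["qpos"],o["ee_pos"]);print(R.round(3))
m=manip.camera_model("wrist");cv2.imwrite("pics/w1.png",manip.get_image("wrist")[...,::-1])
yaw=-.205;c,s=np.cos(yaw),np.sin(yaw)
for a,b in [(.065,.015),(.065,-.015),(-.065,-.015),(-.065,.015)]: print(proj("wrist",[.467+c*a-s*b,.334+s*a+c*b,.025],m).round(1))
E
```

```text
4.1 [ 3.48323314e-01  3.82601173e-01  1.29476956e+00 -4.26083140e-06
  1.46473293e+00 -1.01763508e+00] [0.46582421 0.29416064 0.25756073]
[[-0.     0.203  0.979]
 [-0.     0.979 -0.203]
 [-1.    -0.    -0.   ]]
[370.6 257.8]
[344.7 257.8]
[347.3 140.5]
[376.4 140.5]
```

View pics/w1.png

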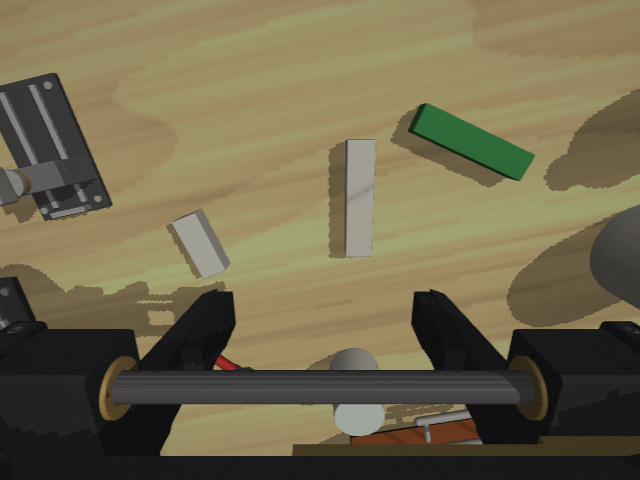

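Wrist view: the bar's corners are at (346,257), (372,257), (347,139) and (376,139), within 1–2 px of prediction. The next moves centre, descend, grip and lift.

>>> jog_arm --fingers '[-1,-1,-1,-1,-1,-1,-1,-1]' --pt "0 2 -0.4" --pt "0 2 -0.4" --pt "4 0 0" --pt "4 0 0" --pt "4 0 0" --pt "4 0 0" --pt "2 0 0" --pt "2 0 0" --spin '[0,0,0,0,0,0,0,0]'

```text
t: 4.82
ee_pos: [0.4655, 0.3348, 0.0556]
tcp_rot: [0.703, 0.072, 0.704, -0.073]
contact_force: [1.0, 0.4, 0.3]
gripper_width: 0.0881
```

>>> jog_arm --fingers '[-1,-1,-1,1,1,1,1,1]' --pt "2 0 0" --pt "0.95 0 0" --pt "0 0 0" --pt "0 0 0" --pt "0 0 0" --pt "0 0 0" --pt "0 0 0" --pt "0 0 0" --spin '[0,0,0,0,0,0,0,0]'

```text
t: 5.48
ee_pos: [0.4663, 0.3353, 0.029]
tcp_rot: [0.704, 0.072, 0.703, -0.071]
contact_force: [-0.1, 0.4, -0.1]
gripper_width: 0.057
```

>>> jog_arm --fingers '[1,1,1,1,1,1,1,1]' --pt "0 0 0" --pt "0 0 0" --pt "0 0 0" --pt "0 0 0" --pt "-1 0 0" --pt "-2 0 0" --pt "-3 0 0" --pt "-3 0 0" --spin '[0,0,0,0,0,0,0,0]'

```text
t: 6.15
ee_pos: [0.4655, 0.3349, 0.1192]
tcp_rot: [0.703, 0.071, 0.704, -0.072]
contact_force: [-0.2, -0.4, -2.0]
gripper_width: 0.0296
```

>>> jog_arm --fingers '[1,1,1,1]' --pt "-3 0 0" --pt "-3 0 0" --pt "-1 0 0" --pt "0 0 0" --spin '[0,0,0,0]'

```text
t: 6.48
ee_pos: [0.4666, 0.3355, 0.1907]
tcp_rot: [0.705, 0.072, 0.702, -0.071]
contact_force: [-0.2, -1.0, -3.4]
gripper_width: 0.0297
```

```bash
python3 - <<'E'
from h import *
o,R=tool();print(o["t"],o["qpos"],o["ee_pos"],o["gripper_width"]);print(R.round(3))
m=manip.camera_model("wrist");im=manip.get_image("wrist")[...,::-1];cv2.imwrite("pics/w2.png",im)
# target: TCP over jig x=-90, yaw -5.3deg
yaw=-.093;J=np.array([.602,-.169]);T=J+(-.09)*np.array([np.cos(yaw),np.sin(yaw)])
d=np.r_[T-o["ee_pos"][:2],0];print(T,(R.T@d*100).round(2))
E
```

```text
6.4833 [ 4.17405145e-01  4.76667616e-01  1.34086540e+00  4.84146549e-05
  1.31917901e+00 -9.51178505e-01] [0.46664098 0.33548579 0.19069731] 0.029678513381820575
[[ 0.004  0.201  0.98 ]
 [ 0.002  0.98  -0.201]
 [-1.     0.003  0.004]]
[ 0.51238892 -0.16064206] [ -0.08 -47.68  14.45]
```

View pics/w2.png

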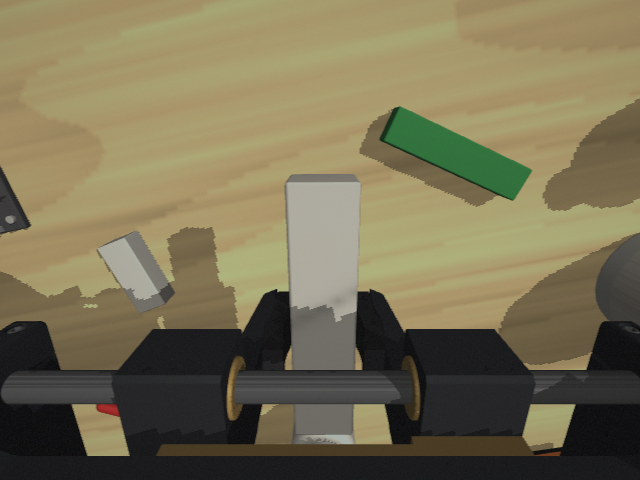

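The bar is held level (its rear edge spans cols 286–359 at row 182). Next I carry it to hover behind the bridge.

>>> jog_arm --fingers '[1,1,1,1,1,1,1,1]' --pt "0 -1.7 0.5" --pt "0 -3.4 1.03" --pt "0 -3.4 1.03" --pt "0 -3.4 1.03" --pt "0 -3.4 1.03" --pt "0 -3.4 1.03" --pt "0 -3.4 1.03" --pt "0 -3.4 1.03" --spin '[0,0,0,0,0,0,0,0]'

```text
t: 7.2
ee_pos: [0.4893, 0.0683, 0.186]
tcp_rot: [0.702, 0.071, 0.705, -0.071]
contact_force: [0.3, 0.1, -2.4]
gripper_width: 0.0298
```

>>> jog_arm --fingers '[1,1,1,1,1,1,1,1]' --pt "0 -3.4 1.03" --pt "0 -3.4 1.03" --pt "0 -3.4 1.03" --pt "0 -3.4 1.03" --pt "0 -3.4 1.03" --pt "0 -3.4 1.03" --pt "0 -1.8 0.55" --pt "0 0 0" --spin '[0,0,0,0,0,0,0,-6.3]'

```text
t: 7.87
ee_pos: [0.5111, -0.1647, 0.1855]
tcp_rot: [0.705, 0.035, 0.708, -0.034]
contact_force: [-0.7, 0.6, -2.4]
gripper_width: 0.0297
```

>>> jog_arm --fingers '[1,1,1]' --pt "0 0 0" --pt "0 0 0" --pt "0 0 0" --spin '[0,0,0]'

```text
t: 8.12
ee_pos: [0.5113, -0.1603, 0.1871]
tcp_rot: [0.706, 0.034, 0.707, -0.033]
contact_force: [-0.0, 0.7, -2.2]
gripper_width: 0.0295
```

```bash
python3 - <<'E'
from h import *
o,R=tool();print(o["t"],o["qpos"],o["ee_pos"],o["gripper_width"]);print(R.round(3))
m=manip.camera_model("wrist");im=manip.get_image("wrist")[...,::-1];cv2.imwrite("pics/w3.png",im)
s=manip.get_image("top")[...,::-1];cv2.imwrite("pics/t3.png",s)
o2=np.hstack([cv2.resize(im,(448,336)),cv2.resize(s[170:300,340:460],(336,364))[:336]]);cv2.imwrite("pics/c3.png",o2)
yaw=-.093;J=np.array([.602,-.169]);c,si=np.cos(yaw),np.sin(yaw);e=np.array([[c,-si],[si,c]])
T=J+e@[-.09,0]
print(T,(R.T@np.r_[T-o["ee_pos"][:2],0]*100).round(2))
for n,p in [("cornerL",(-.13,.055,.01)),("cornerR",(-.13,-.055,.01)),("railL",(-.12,.019,.016)),("railR",(-.12,-.019,.016))]:
    print(n,proj("wrist",np.r_[J+e@p[:2],p[2]],m).round(1))
# bar rear top edge from w2-type view in tool frame
E
```

```text
8.1167 [-5.25025455e-01  4.19625597e-01  1.45219772e+00  9.50719134e-05
  1.27211823e+00 -2.00152538e+00] [ 0.51126222 -0.16033716  0.18714771] 0.02950970321520375
[[-0.002  0.094  0.996]
 [ 0.001  0.996 -0.094]
 [-1.     0.001 -0.002]]
[ 0.51238892 -0.16064206] [-0.   -0.02  0.12]
cornerL [383.8 181.3]
cornerR [262.5 181.5]
railL [344.3 193.5]
railR [302.1 193.6]
```

View pics/w3.png

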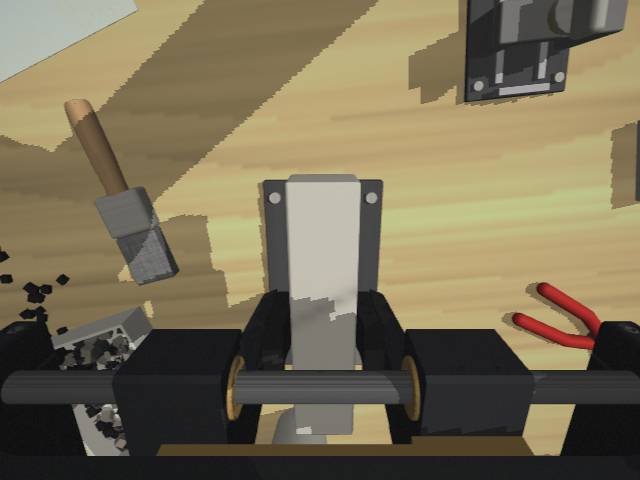

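The bed corners at (264,181) and (383,180) match prediction within 1.5 px, so the jig pose is confirmed. Lowering.

>>> jog_arm --fingers '[1,1,1,1,1,1,1,1]' --pt "3 0 0" --pt "3 0 0" --pt "3 0 0" --pt "2 0 0" --pt "1.5 0 0" --pt "1 0 0" --pt "0.5 0 0" --pt "0.3 0 0" --spin '[0,0,0,0,0,0,0,0]'

```text
t: 8.88
ee_pos: [0.5118, -0.1609, 0.0451]
tcp_rot: [0.706, 0.033, 0.706, -0.033]
contact_force: [0.3, -0.3, -2.4]
gripper_width: 0.0296
```

>>> jog_arm --fingers '[1,1,1]' --pt "0.3 0 0" --pt "0 0 0" --pt "0 0 0" --spin '[0,0,0]'

```text
t: 9.13
ee_pos: [0.5119, -0.1612, 0.0428]
tcp_rot: [0.707, 0.032, 0.706, -0.033]
contact_force: [0.9, -0.0, -1.8]
gripper_width: 0.0297
```

>>> jog_arm --fingers '[1,1,1,1]' --pt "0.2 0 0" --pt "0.1 0 0" --pt "0 0 0" --pt "0 0 0" --spin '[0,0,0,0]'

```text
t: 9.47
ee_pos: [0.5117, -0.1612, 0.0393]
tcp_rot: [0.706, 0.033, 0.706, -0.033]
contact_force: [-0.1, -0.4, -2.2]
gripper_width: 0.0293
```

>>> jog_arm --fingers '[1,1,1]' --pt "0.1 0 0" --pt "0 0 0" --pt "0 0 0" --spin '[0,0,0]'

```text
t: 9.72
ee_pos: [0.5117, -0.1612, 0.0383]
tcp_rot: [0.706, 0.033, 0.706, -0.033]
contact_force: [-0.8, 0.1, -1.6]
gripper_width: 0.0297
```

>>> jog_arm --fingers '[1,1,1]' --pt "0.1 0 0" --pt "0 0 0" --pt "0 0 0" --spin '[0,0,0]'

```text
t: 9.97
ee_pos: [0.5117, -0.1612, 0.0382]
tcp_rot: [0.707, 0.032, 0.706, -0.033]
contact_force: [-3.0, 1.6, 9.0]
gripper_width: 0.0297
```

Contact made. I'll slide partway in while gripped, then release and go behind the bar.

>>> jog_arm --fingers '[1,1,1,1,1,1,-1,-1]' --pt "-0.08 0 0" --pt "0 0 0.5" --pt "0 0 0.7" --pt "0 0 0.7" --pt "0 0 0.6" --pt "0 0 0" --pt "0 0 0" --pt "0 0 0" --spin '[0,0,0,0,0,0,0,0]'

```text
t: 10.63
ee_pos: [0.5369, -0.1634, 0.0378]
tcp_rot: [0.707, 0.033, 0.706, -0.033]
contact_force: [-0.8, 0.3, 0.2]
gripper_width: 0.0409
```

>>> jog_arm --fingers '[-1,-1,-1,-1,-1,-1,-1,-1]' --pt "0 0 0" --pt "0 0 0" --pt "0 0 0" --pt "0 0 0" --pt "-1 0 0" --pt "-2 0 0" --pt "-2 0 0" --pt "0 0 0" --spin '[0,0,0,0,0,0,0,0]'

```text
t: 11.3
ee_pos: [0.538, -0.1641, 0.092]
tcp_rot: [0.708, 0.032, 0.704, -0.034]
contact_force: [0.8, -0.7, 0.3]
gripper_width: 0.0878
```

>>> jog_arm --fingers '[1,1,1,1,1,1,1,1]' --pt "0 0 -3" --pt "0 0 -3" --pt "0 0 -3" --pt "0 0 -0.5" --pt "0 0 0" --pt "0 0 0" --pt "0 0 0" --pt "0 0 0" --spin '[0,0,0,0,0,0,0,0]'

```text
t: 11.97
ee_pos: [0.443, -0.1549, 0.088]
tcp_rot: [0.707, 0.032, 0.706, -0.033]
contact_force: [-1.3, 1.3, -0.6]
gripper_width: 0.0368
```

```bash
python3 - <<'E'
from h import *
o,R=tool();print(o["t"],o["ee_pos"],o["gripper_width"])
yaw=-.093;J=np.array([.602,-.169]);c,si=np.cos(yaw),np.sin(yaw);e=np.array([[c,-si],[si,c]])
print("jig xy",e.T@(o["ee_pos"][:2]-J)*1e3)
im=manip.get_image("wrist")[...,::-1];s=manip.get_image("top")[...,::-1];d=manip.get_image("side")[...,::-1]
o2=np.hstack([cv2.resize(im,(400,300)),cv2.resize(s[180:285,345:450],(300,300))]);
o3=cv2.resize(d[180:260,280:380],(700,560))
cv2.imwrite("pics/c4.png",np.vstack([o2,o3[130:430]]))
E
```

```text
11.9667 [ 0.44297343 -0.15494323  0.08799382] 0.03677651757519086
jig xy [-159.64474974   -0.77213608]
```

View pics/c4.png

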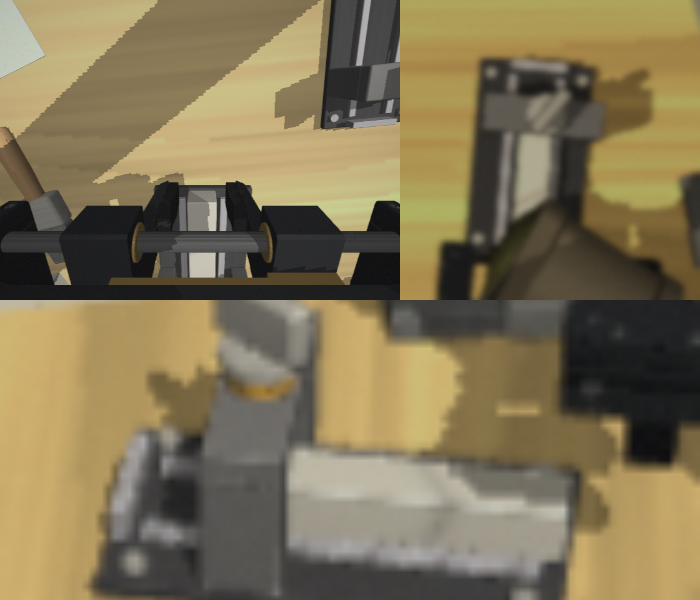

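The bar lies flat between the rails with its front under the bridge. Now I lower behind it and push.

>>> jog_arm --fingers '[1,1,1,1,1,1,1,1]' --pt "0 0 0" --pt "0 0 0" --pt "2 0 0" --pt "2 0 0" --pt "0.8 0 0" --pt "0.1 0 0" --pt "0 0 0" --pt "0 0 0" --spin '[0,0,0,0,0,0,0,0]'

```text
t: 12.78
ee_pos: [0.4423, -0.1549, 0.0397]
tcp_rot: [0.707, 0.032, 0.706, -0.033]
contact_force: [0.3, 0.1, -0.2]
gripper_width: 0.0002
```

>>> jog_arm --fingers '[1,1,1,1,1,1,1,1]' --pt "0 0.05 0.7" --pt "0 0 0.7" --pt "0 0 0.7" --pt "0 0 0.7" --pt "0 0 0.7" --pt "0 0 0.7" --pt "0 0 0.7" --pt "0 0 0.7" --spin '[0,0,0,0,0,0,0,0]'

```text
t: 13.45
ee_pos: [0.4984, -0.1593, 0.039]
tcp_rot: [0.706, 0.033, 0.706, -0.033]
contact_force: [-2.8, -0.1, 2.5]
gripper_width: 0.0001
```

>>> jog_arm --fingers '[1,1,1,1,1]' --pt "0 0 0.5" --pt "0 0 0.3" --pt "0 0 0" --pt "0 0 0" --pt "0 0 0" --spin '[0,0,0,0,0]'

```text
t: 13.87
ee_pos: [0.5058, -0.1601, 0.039]
tcp_rot: [0.706, 0.033, 0.706, -0.033]
contact_force: [-0.6, 0.2, -0.4]
gripper_width: 0.0003
```

>>> jog_arm --fingers '[1,1,1,1,1]' --pt "0 0 0.3" --pt "0 0 0.2" --pt "0 0 0.1" --pt "0 0 0" --pt "0 0 0" --spin '[0,0,0,0,0]'

```text
t: 14.28
ee_pos: [0.5114, -0.1606, 0.039]
tcp_rot: [0.706, 0.033, 0.707, -0.033]
contact_force: [-4.3, -0.8, 0.8]
gripper_width: 0.0001
```

>>> jog_arm --fingers '[1,1,1,1]' --pt "0 0 0.1" --pt "0 0 0.1" --pt "0 0 0" --pt "0 0 0" --spin '[0,0,0,0]'

```text
t: 14.62
ee_pos: [0.5116, -0.1606, 0.039]
tcp_rot: [0.704, 0.033, 0.708, -0.032]
contact_force: [-14.2, -1.6, 8.8]
gripper_width: 0.0004
```

The bar stopped hard at a 14 N push, so it is home against the stop. Backing off, rising and going over the screw.

>>> jog_arm --fingers '[1,1,1,1,1,1,1,1]' --pt "0 0 -0.5" --pt "0 0 -1" --pt "-2 0 0" --pt "-4 0 0" --pt "-4 0 0" --pt "-4 0 0" --pt "-4 0 0" --pt "-3 0 0" --spin '[0,0,0,0,0,0,0,0]'

```text
t: 15.28
ee_pos: [0.4993, -0.1594, 0.2528]
tcp_rot: [0.708, 0.032, 0.705, -0.033]
contact_force: [0.2, -0.7, 0.2]
gripper_width: 0.0008
```

>>> jog_arm --fingers '[-1,-1,-1,-1,-1,-1,-1,-1]' --pt "0 0 3" --pt "0 0 3" --pt "0 0 3" --pt "0 0 1.8" --pt "0 0 0" --pt "0 0 0" --pt "0 0 0" --pt "0 0 0" --spin '[0,0,0,0,7,7,7,7]'

```text
t: 15.95
ee_pos: [0.6068, -0.1693, 0.2489]
tcp_rot: [0.677, 0.205, 0.677, -0.204]
contact_force: [-0.8, -0.7, -0.3]
gripper_width: 0.0514
```

>>> jog_arm --fingers '[-1,-1,-1,-1]' --pt "0 0 0" --pt "0 0 0" --pt "0 0 0" --pt "0 0 0" --spin '[4,0,0,0]'

```text
t: 16.28
ee_pos: [0.6064, -0.1694, 0.2491]
tcp_rot: [0.67, 0.225, 0.67, -0.225]
contact_force: [-0.7, -0.4, 0.5]
gripper_width: 0.0783
```

```bash
python3 - <<'E'
from h import *
o,R=tool();print(o["t"],o["qpos"],o["ee_pos"],o["gripper_width"]);print(R.round(3))
m=manip.camera_model("wrist");im=manip.get_image("wrist")[...,::-1];cv2.imwrite("pics/w5.png",im)
np.save("m5.npy",m,allow_pickle=True)
print(proj("wrist",[.602,-.169,.122],m),proj("wrist",[.602,-.169,.078],m))
E
```

```text
16.2833 [-4.60175662e-01  5.28845593e-01  1.07251812e+00  1.88688224e-04
  1.53974290e+00 -1.38235929e+00] [ 0.60644019 -0.16940197  0.24907959] 0.07827066288099077
[[ 0.001  0.604  0.797]
 [-0.     0.797 -0.604]
 [-1.     0.     0.   ]]
[320.91354236 234.19016583] [321.22261334 219.68845675]
```

View pics/w5.png

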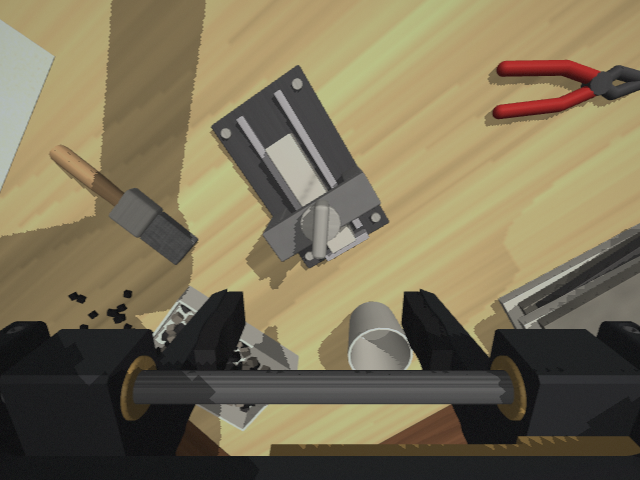

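The wing is close to vertical, (320,208) to (319,258), and its centre is where predicted. I'll enlarge the crop to get its angle and check the bar's end at the stop.

```bash
python3 - <<'E'
import cv2
im=cv2.imread("pics/w5.png")[190:280,255:355]
cv2.imwrite("pics/c5.png",cv2.resize(im,None,fx=6.5,fy=6.5,interpolation=cv2.INTER_CUBIC))
E
```

```text
(no output)
```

View pics/c5.png

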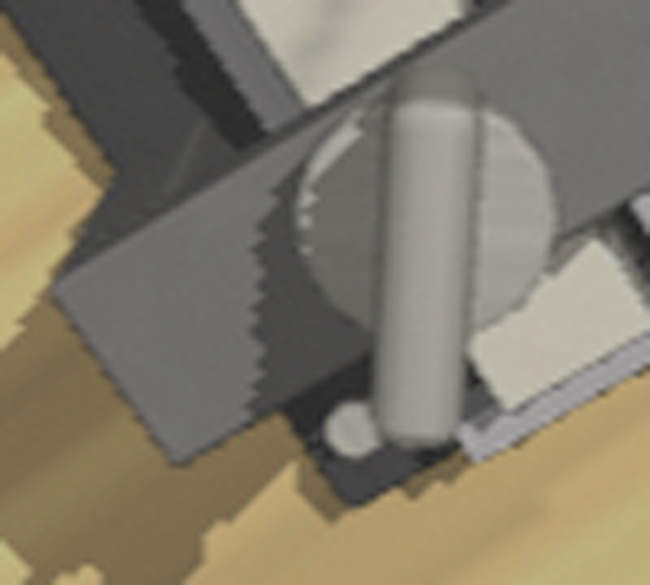

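The bar's end is flush with the stop strip. The wing axis is tilted about 3°.

```bash
python3 - <<'E'
from h import *
m=np.load("m5.npy",allow_pickle=True).item()
f=lambda a,b:((a+.5)/6.5-.5+255,(b+.5)/6.5-.5+190)
A,B=ray("wrist",f(438,98),.122,m),ray("wrist",f(420,442),.122,m)
o,R=tool();C=(A+B)/2
print(C,np.linalg.norm(A-B),np.degrees(np.arctan2(*(B-A)[1::-1])),np.degrees(np.arctan2(R[1,2],R[0,2])))
print((R.T@(C-o["ee_pos"])*100).round(2))
E
```

```text
[ 0.60024864 -0.16803967  0.122     ] 0.044179073421313164 -40.196894401069564 -37.18475448857402
[12.71 -0.27 -0.57]
```

>>> jog_arm --fingers '[-1,-1,-1,-1,-1,-1,-1,-1]' --pt "0 -0.25 -0.5" --pt "0 0 0" --pt "3.5 0 0" --pt "3.5 0 0" --pt "3 0 0" --pt "2 0 0" --pt "1.2 0 0" --pt "0 0 0" --spin '[0,3,0,0,0,0,0,0]'

```text
t: 17.0
ee_pos: [0.5995, -0.1678, 0.1143]
tcp_rot: [0.662, 0.244, 0.666, -0.243]
contact_force: [-0.5, -0.2, 0.1]
gripper_width: 0.0878
```

>>> jog_arm --fingers '[1,1,1,1,1,1,1,1]' --pt "0 0 0" --pt "0 0 0" --pt "0 0 0" --pt "0 0 0" --pt "0 0 0" --pt "0 0 0" --pt "0 0 0" --pt "0 0 0" --spin '[0,0,0,0,0,0,0,0]' --squeeze 30

```text
t: 17.67
ee_pos: [0.6008, -0.1684, 0.1172]
tcp_rot: [0.664, 0.244, 0.664, -0.244]
contact_force: [0.1, -0.4, 0.2]
gripper_width: 0.0369
```

>>> jog_arm --fingers '[1,1,1,1]' --pt "0 0 0" --pt "0 0 0" --pt "0 0 0" --pt "0 0 0" --spin '[0,0,0,0]'

```text
t: 18.0
ee_pos: [0.6009, -0.1682, 0.117]
tcp_rot: [0.664, 0.244, 0.664, -0.243]
contact_force: [-0.8, -0.9, -0.7]
gripper_width: 0.0117
```

```bash
cat > st.py <<'E'
from h import *
o,R=tool();print(round(o["t"],2),o["ee_pos"].round(4),"w",round(o["gripper_width"],4),"yaw",np.degrees(np.arctan2(R[1,2],R[0,2])).round(2),"F",o["contact_force"].round(1),"M",o["torque"].round(2),"q6",o["qpos"][5].round(3))
E
python3 st.py
```

```text
18.0 [ 0.6009 -0.1682  0.117 ] w 0.0117 yaw -40.3 F [-0.8 -0.9 -0.7] M [-0.08 -0.18 -0.  ] q6 -1.33
```

Wing gripped at 11.7 mm opening. Turning clockwise.

>>> jog_arm --fingers '[1,1,1,1,1,1,1,1]' --pt "0 0 0" --pt "0 0 0" --pt "0 0 0" --pt "0 0 0" --pt "0 0 0" --pt "0 0 0" --pt "0 0 0" --pt "0 0 0" --spin '[0,0,3,5,5,5,5,0]' --squeeze 40

```text
t: 18.67
ee_pos: [0.6011, -0.1681, 0.117]
tcp_rot: [0.602, 0.372, 0.601, -0.372]
contact_force: [3.4, 1.6, -0.9]
gripper_width: 0.0115
```

```bash
python3 st.py
```

```text
18.67 [ 0.6011 -0.1681  0.117 ] w 0.0115 yaw -63.46 F [ 3.4  1.6 -0.9] M [ 0.35 -0.54 -0.02] q6 -0.926
```

>>> jog_arm --fingers '[1,1,1,1,1,1,1,1]' --pt "0 0 0" --pt "0 0 0" --pt "0 0 0" --pt "0 0 0" --pt "0 0 0" --pt "0 0 0" --pt "0 0 0" --pt "0 0 0" --spin '[6,6,6,6,6,6,6,6]'

```text
t: 19.33
ee_pos: [0.6017, -0.1681, 0.1171]
tcp_rot: [0.399, 0.585, 0.398, -0.583]
contact_force: [6.5, 2.5, -2.6]
gripper_width: 0.0117
```

>>> jog_arm --fingers '[1,1,1,1,1,1,1,1]' --pt "0 0 0" --pt "0 0 0" --pt "0 0 0" --pt "0 0 0" --pt "0 0 0" --pt "0 0 0" --pt "0 0 0" --pt "0 0 0" --spin '[5,5,5,5,5,3,0,0]'

```text
t: 20.0
ee_pos: [0.602, -0.1683, 0.1171]
tcp_rot: [0.247, 0.664, 0.246, -0.662]
contact_force: [7.8, 1.1, -2.4]
gripper_width: 0.0115
```

```bash
python3 st.py
```

```text
20.0 [ 0.602  -0.1683  0.1171] w 0.0115 yaw -139.14 F [ 7.8  1.1 -2.4] M [ 0.23 -1.22 -0.05] q6 0.395
```

>>> jog_arm --fingers '[1,1,1,1,1,1,1]' --pt "0 0 0" --pt "0 0 0" --pt "0 0 0" --pt "0 0 0" --pt "0 0 0" --pt "0 0 0" --pt "0 0 0" --spin '[4,4,4,4,4,0,0]'

```text
t: 20.58
ee_pos: [0.6021, -0.1685, 0.1171]
tcp_rot: [0.128, 0.697, 0.128, -0.694]
contact_force: [7.7, 0.9, -3.3]
gripper_width: 0.0116
```

```bash
python3 st.py
```

```text
20.58 [ 0.6021 -0.1685  0.1171] w 0.0116 yaw -159.15 F [ 7.7  0.9 -3.3] M [ 0.07 -1.28 -0.04] q6 0.744
```

>>> jog_arm --fingers '[1,1,1,1]' --pt "0 0 0" --pt "0 0 0" --pt "0 0 0" --pt "0 0 0" --spin '[2,2,0,0]'

```text
t: 20.92
ee_pos: [0.6022, -0.1686, 0.1171]
tcp_rot: [0.104, 0.701, 0.103, -0.698]
contact_force: [7.8, 1.1, -3.9]
gripper_width: 0.0115
```

```bash
python3 st.py
```

```text
20.92 [ 0.6022 -0.1686  0.1171] w 0.0115 yaw -163.13 F [ 7.8  1.1 -3.9] M [ 0.09 -1.22 -0.03] q6 0.814
```

>>> jog_arm --fingers '[1,1,1,1]' --pt "0 0 0" --pt "0 0 0" --pt "0 0 0" --pt "0 0 0" --spin '[1,2,0,0]'

```text
t: 21.25
ee_pos: [0.6022, -0.1686, 0.117]
tcp_rot: [0.086, 0.703, 0.085, -0.701]
contact_force: [8.8, -0.1, -4.9]
gripper_width: 0.0115
```

```bash
python3 st.py
```

```text
21.25 [ 0.6022 -0.1686  0.117 ] w 0.0115 yaw -166.1 F [ 8.8 -0.1 -4.9] M [ 0.09 -1.31  0.21] q6 0.866
```

The torque jumped from -0.03 to 0.21 N·m at yaw -166.1° (I predicted -165.7°). I'll confirm that it is firm.

>>> jog_arm --fingers '[1,1,1,1]' --pt "0 0 0" --pt "0 0 0" --pt "0 0 0" --pt "0 0 0" --spin '[1,1,0,0]'

```text
t: 21.58
ee_pos: [0.6022, -0.1686, 0.1171]
tcp_rot: [0.074, 0.704, 0.073, -0.702]
contact_force: [8.6, 0.3, -4.4]
gripper_width: 0.0119
```

```bash
python3 st.py
```

```text
21.58 [ 0.6022 -0.1686  0.1171] w 0.0119 yaw -168.04 F [ 8.6  0.3 -4.4] M [ 0.   -1.26  0.72] q6 0.9
```

>>> jog_arm --fingers '[1,1,1,1]' --pt "0 0 0" --pt "0 0 0" --pt "0 0 0" --pt "0 0 0" --spin '[1,1,0,0]'

```text
t: 21.92
ee_pos: [0.602, -0.1686, 0.1171]
tcp_rot: [0.062, 0.705, 0.061, -0.703]
contact_force: [8.0, -1.0, -3.0]
gripper_width: 0.0123
```

```bash
python3 st.py
```

```text
21.92 [ 0.602  -0.1686  0.1171] w 0.0123 yaw -170.03 F [ 8. -1. -3.] M [-0.   -1.15  0.72] q6 0.934
```

The screw is seated: torque saturates at 0.72 N·m. First contact was at about yaw -165.5°, so I back off to -75.5°.

>>> jog_arm --fingers '[1,1,1,1,1,1,1,1]' --pt "0 0 0" --pt "0 0 0" --pt "0 0 0" --pt "0 0 0" --pt "0 0 0" --pt "0 0 0" --pt "0 0 0" --pt "0 0 0" --spin '[-4,-6,-6,-6,-6,-6,-6,-6]'

```text
t: 22.58
ee_pos: [0.6018, -0.1683, 0.1171]
tcp_rot: [0.333, 0.625, 0.332, -0.623]
contact_force: [6.5, 1.4, -2.1]
gripper_width: 0.0116
```

>>> jog_arm --fingers '[1,1,1,1,1,1,1,1]' --pt "0 0 0" --pt "0 0 0" --pt "0 0 0" --pt "0 0 0" --pt "0 0 0" --pt "0 0 0" --pt "0 0 0" --pt "0 0 0" --spin '[-6,-6,-6,-6,-6,-6,-6,-4]'

```text
t: 23.25
ee_pos: [0.6014, -0.1681, 0.1171]
tcp_rot: [0.551, 0.444, 0.55, -0.444]
contact_force: [4.1, 1.8, -1.3]
gripper_width: 0.0119
```

>>> jog_arm --fingers '[1,1,1]' --pt "0 0 0" --pt "0 0 0" --pt "0 0 0" --spin '[-2,0,0]'

```text
t: 23.5
ee_pos: [0.6013, -0.1682, 0.1171]
tcp_rot: [0.557, 0.437, 0.556, -0.436]
contact_force: [4.6, 1.0, -1.6]
gripper_width: 0.0114
```

```bash
python3 st.py; python3 - <<'E'
from h import *
im=manip.get_image("wrist")[...,::-1];d=manip.get_image("side")[...,::-1]
a=cv2.resize(im[200:480,120:520],(600,420));b=cv2.resize(d[170:260,270:390],(240,180))
b=cv2.resize(d[170:260,280:370],(200,200));o=np.zeros((420,800,3),np.uint8);o[:,:600]=a;o[:200,600:]=b
cv2.imwrite("pics/c6.png",o)
E
```

```text
23.5 [ 0.6013 -0.1682  0.1171] w 0.0114 yaw -76.24 F [ 4.6  1.  -1.6] M [ 0.31 -0.87  0.09] q6 -0.703
```

View pics/c6.png

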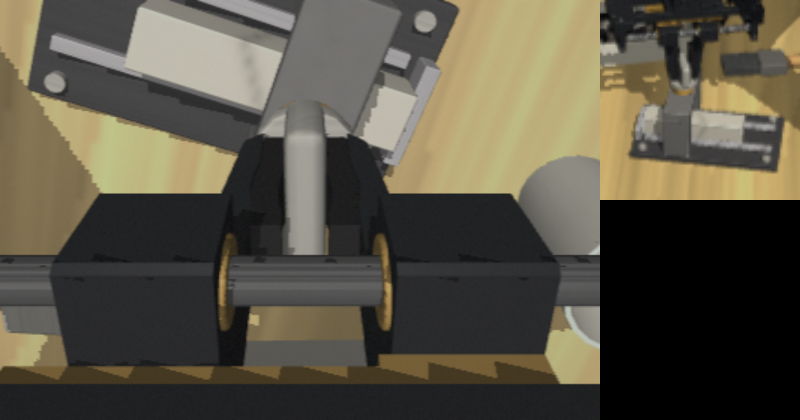

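The wing is flat between the pads (its centre line is vertical at col 305), and the bar is still against the stop. I'll make a small trim, then hand in.

>>> jog_arm --fingers '[1,1,1,1,1]' --pt "0 0 0" --pt "0 0 0" --pt "0 0 0" --pt "0 0 0" --pt "0 0 0" --spin '[-0.5,0,0,0,0]'

```text
t: 24.02
ee_pos: [0.6013, -0.1682, 0.117]
tcp_rot: [0.558, 0.435, 0.558, -0.434]
contact_force: [5.8, 1.9, -1.8]
gripper_width: 0.0114
```

```bash
python3 st.py; python3 -c "
from station import manip
print(manip.job_done())"
```

```text
24.02 [ 0.6013 -0.1682  0.117 ] w 0.0114 yaw -75.77 F [ 5.8  1.9 -1.8] M [ 0.33 -0.94 -0.02] q6 -0.711
the job is handed in; nothing more can be done
None
```

The job is done and handed in at 24 s. The long bar is in the channel with its end against the stop, and the thumbscrew was seated and backed off a quarter turn. The gripper is still holding the wing, set to 40 N.

- **Bar home:** the push stopped dead at about 14 N, and the last wrist picture shows the bar's end flush with the stop.
- **Screw seated:** torque began to rise at about yaw -165.5° and levelled off at 0.72 N·m. The tool then turned about 4° more against the stop, with the wing giving slightly in the pads.
- **Backed off:** I measured the quarter turn from first contact, and the final yaw is -75.8°. That is within about half a degree of 90°, and the wing sits flat in the pads.
- **Off-axis grip:** a steady sideways force of 5–9 N stayed on the wrist while I held the screw, because the grip is about 1 mm off its axis. That is well below the limits.
- **Other things on the bench:** I never touched the offcut or anything else, though I took no final picture of the whole bench.

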